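Tap the blank home in the drill jig

ROBOT

A 6-joint arm with a two-finger parallel gripper is mounted at the origin on the work surface. World frame = base frame: x ahead of the robot, y to its left, z up, the work surface at z = 0. Lengths are in m, angles in degrees, forces in N, time in s.
With the tool pointing down it reaches from about 0.4 to 0.825 m from the base axis. Payload 7 kg.
Tool frame: the origin (TCP) lies on the front face of the gripper's body, between the roots of the fingers; the fingertips stand 66 mm ahead of it and the grasp point (between the pads) lies 47 mm ahead of it; z points along the fingers, y is the line along which they close (so a half turn about z gives the same grasp; the last joint's range is limited). The gripper opens to 88 mm and grips with 3 to 60 N. Pads are 19 mm wide; open, the fingers measure 130 mm over their backs; the gripper's body (78 mm by 193 mm) begins 47 mm behind the grasp point.
Start: joints at [87.267, 20.546, 0.682, 0, -70.136, -16.507], TCP at [0.222, 0.637, 0.292] pointing down, gripper open.
Joint ranges: [-176.03, 176.03], [-82.01, 121.73], [-58.28, 71.71], [-173.87, 95.51], [-174.79, -0.11], [-173.66, 173.66]. Speed limits (degrees/s): [136.94, 136.94, 172.46, 180, 180, 180].

INTERFACE

Orientations are given as [roll, pitch, yaw] about the fixed x, y, z axes, in that order (R = Rz(yaw) Ry(pitch) Rx(roll)).
In Python, from plant import ctrl gives the robot as it stands.
- The arm moves only by the tool send_rows, never from a script. Its argument "deltas" is a list of rows, each a list of 2 entries, a list of its own where there are three numbers: the shift along the tool's x, y, z each as a share of 800 mm, from -1 to 1, then the turn about the tool's z as a share of 90 degrees, from -1 to 1. A call has exactly 5 rows; each row is the pose to reach, as a shift and turn from the pose commanded when the call began, along the tool's axes at that moment; what a row does not reach only later rows make up. A row lasts 1/12 s, in which the tool goes at most 41.7 mm and 7.16 degrees, less where a joint would pass 70% of its speed; a pose out of reach is approached as far as the arm can. A call with a number of a shift or a turn outside -1 to 1 is refused whole. A call with a gripper value outside its range is refused whole. "gripper" is the opening, from 0 (shut) to 1 (fully open), set as the call begins (left out, the last holds). The fingers move at their own pace and stop on an object; the grip force is fixed at half the most. Time passes only in rows, so rows that repeat a pose let the fingers close, or fill a call up. It gives the time, the measured TCP pose, the force, the opening and the grip force at its end, in the units of the state.
- ctrl.get_obs(): the state, without advancing time (a new reading comes with each control period).
- ctrl.snapshot(name): name is "scene" or "side" or "wrist"; returns a dict with "color" (384x512x3 uint8, red, green, blue), "vertical_fov" (degrees; the focal length in pixels is half the picture's height over the tangent of half this angle, whatever the lens; pixels are square), "cx", "cy" (the principal point, pixels), "rvec" (rotation vector, rad) and "tvec" (3), from world to camera coordinates, as OpenCV has them. Camera axes: x right, y down, z forward; pixel columns grow to the right and rows downward; lengths in m; the calibration is good to about 2 mm. A picture is of the moment at which its call begins. There is no depth.
- ctrl.close_job(): hands the job in; it is judged then, once.
Trained networks look in a picture, given as the dict that the camera call returned (one of the last four; its "shot" number tells which), for a name from the list of things; names that differ only in an ending like _2 or _b are one class to them, and where a whole thing is asked for, a point or a joint stands for the part that bears it (a point fixed in the world has none). Each returns a list of dicts, best first, with "conf" (0 to 1); they miss things now and then, are a little off and sometimes report something else, mostly with a low value. They report only what shows in the picture. A call takes as long as a camera call. They do not tell look-alikes from the thing itself.
- ctrl.boxes_of(picture, thing): "xy" ([column, row] as shares, 0 to 1, of the picture: columns of its width, rows of its height, amid what is visible of it).
- ctrl.cut_out(picture, thing): "pixels" (384x512 bool, what is visible of it) and "xy" ([column, row] as shares, 0 to 1, of the picture: columns of its width, rows of its height, amid what is visible of it).
The state is a dict: "clock": time; "joint_pos": joint angles; "qvel": joint speeds; "tau": joint torques, N m; "tool_pos": TCP position; "orientation": TCP orientation; "force": force on the tool from outside, world axes, zero at the start; "moment": the same for the moment, N m; "opening": finger opening in m; "gripper_force": force on a finger pad.
Only numpy, scipy, OpenCV 4.12 (cv2) and the standard library are available. Lean on these libraries where they do the work, as an engineer would, in place of code of your own. Each camera call takes 0.05 s, during which the arm holds its last target. There are 200 camera calls.

TASK

Pick up the brass hammer by its handle and, with small gentle taps of its face on the exposed end of the flat steel blank, a few millimetres at a time, nudge the blank along the channel of the drill jig until its hidden front end meets the end stop under the cover plate, without shifting that stop, which is only lightly clamped. Touch the blank only with the hammer, lay the hammer back on its wooden rest as you found it, and leave the other things on the bench alone.

Things in the scene. Friction and masses are not known exactly. Their poses are not given: they have to be found in the camera images.
- jig: Drill jig bolted on a slotted dark cast-iron plate (340 x 220 x 28 mm, x from -200 to +140 mm), fixed. Origin: on the bench surface under the channel's centre line; z up; x runs along the channel, the way the blank must slide. Grey jig body x -130 to +110 mm, y +-38 mm, with two steel guide rails, tops at z = 67.5 mm; four bolts in feet out to y = +-95 mm, under 60 mm high.
- channel_mouth (a point): Open end of the jig's channel: middle of its floor at the end of the jig body (jig x = -130 mm), 56 mm above the bench. Channel 41.5 mm wide.
- cover_edge (a point): Middle of the near edge of the jig's steel cover plate with three drill bushings (jig x = -30 to +110 mm, 12 mm thick; this point on its top, 79.5 mm above the bench; bushings to 86 mm). Unseen under the cover is the end stop: a sliding brass block whose face is set anywhere from 70 to 92 mm beyond this edge. It is held by a friction clamp and slips back when pressed with about 17 N.
- blank: The flat steel blank, 220 x 40 x 10 mm, 0.55 to 0.83 kg, lying loose in the channel with its front end already under the cover. Origin: centre of its underside; x along its length towards the stop, z up. Sliding it takes about 2 to 5 N. From its start it has 18 to 62 mm to go; when home, 28 to 50 mm of it still stick out of the jig body.
- blank_tail (a point): Middle of the exposed end face of the blank (40 mm wide, 10 mm high), the face to tap, facing the blank's -x; 61 mm above the bench. A knock of more than 25 N would bruise it; the blank does not run on after a tap.
- hammer: Small brass hammer, 0.39 kg. Origin: centre of the head; y along the head (two like faces, 38 mm from the origin at +-y, diameter 28 mm), z up as it lies, x away from the handle. The wooden handle (18 mm wide along y, 22 mm high) runs from the head to x = -200 mm. Centre of mass 15 mm from the origin towards the handle. Lies on the rest, head centre 44 mm above the bench.
- hammer_grip (a point): Place on the hammer's handle, 42 mm from the head centre, to grip across the 18 mm width.
- rest: Wooden hammer rest, fixed, 220 x 100 mm board 12 mm thick with two cross battens. Origin: centre of the underside; x from handle end to head end, y across. The head lies across the front batten (x = 70 mm, top at 30 mm); the handle lies on the rear batten (x = -85 mm, top at 33 mm) between two cheeks 34 mm apart and 10 mm high.
- rest_home (a point): Where the centre of the hammer's head belongs on the rest, 44 mm above the bench.
- tray: Bystander: low blue tray of drill bushings, 220 x 100 x 35 mm, fixed; may have changed sides with the rest. Origin: centre of the underside.
- done_bar1: Bystander: finished drilled bar, 220 x 40 x 10 mm, flat on the bench. Origin: centre of the underside.
- done_bar2: Bystander: a second finished drilled bar, as the first.
- oil_can: Bystander: red oil can, 68 mm wide, spout up to 190 mm high. Origin: centre of the underside.
- drill_stand: Bystander: wooden block with upright drill bits, 70 x 140 mm, 110 mm high. Origin: centre of the underside.
- chuck_key: Bystander: steel chuck key lying on the bench, 90 x 80 mm, 16 mm high. Origin: on the bench under its cross bar.
- brush: Bystander: bench brush with a wooden handle, about 200 mm long, under 40 mm high, lying on the bench. Origin: on the bench.
- paste_tin: Bystander: yellow tin, 64 mm wide, 55 mm high. Origin: centre of the underside.
Mind the look-alikes: they are no part of the job. Leave any pink or red look-alike of the hammer alone.

How it is judged (in metres and radians):
On the way, in this order (a step that is already met when the one before it is completed fails the run):
1. the hammer is lifted clear of its rest (height (world z) of hammer above 0.08 m), for 0.1 s.
2. the blank comes to rest between two small nudges, close to the stop but not yet home (gap between 1.5 and 12 mm): it is not run home in one push (x of stop_c0 in the frame of blank between 0.1215 and 0.132 m and linear speed of blank below 0.003 m/s), for 0.1 s.
3. the blank has been tapped up to the stop with the hammer (gap under 1.5 mm) (x of stop_c0 in the frame of blank below 0.1215 m), for 0.1 s.
At the end, for the whole second after the job is handed in: The front end of the blank is against the end stop (gap under 1.5 mm), the stop is within 2 mm of where it was set, and the hammer lies still and level on its rest, head within 20 mm of its place and handle along the rest within 0.15 rad (x of stop_c0 in the frame of blank below 0.1215 m and distance of stop_c0 from where it was at the start of the episode below 0.002 m and linear speed of each of blank, hammer below 0.01 m/s and horizontal distance between hammer and rest_home below 0.02 m and z of hammer in the frame of rest below 0.05 m and angle between hammer's own z axis and vertical below 0.15 rad and angle between the x axis of hammer and the x axis of rest, either way round below 0.15 rad); the robot touches nothing.
It fails at once if the end stop (block stop_c0) is shifted by more than 2 mm (distance of stop_c0 from where it was at the start of the episode above 0.002 m).
It fails at once if the blank is struck or pushed with the hammer with more than 25 N (contact force between hammer and blank above 25 N).
It fails at once if the blank is touched by the gripper or the arm (contact force between any of the fingers, the arm and blank above 0.5 N).
It fails at once if another thing on the bench is disturbed (moved by more than 20 mm) (distance of any of done_bar1, done_bar2, oil_can, drill_stand, chuck_key, brush, paste_tin from where it was at the start of the episode above 0.02 m).
It also fails if it takes over 67 s, if anything falls off the work surface, if the arm or the gripper's body presses on something with over 40 N, if the wrist force passes 120 N, or if a joint passes its speed limit or range.

## Working session

There is one attempt and no reset: what is moved stays moved. The work goes in short steps, Python scripts to look and compute and a tool call to move; the robot and the scene stay as the last step left them, time stands still between calls to the robot, and variables do not carry over. Pictures are saved under pics/ and viewed, at most 10 in all, crops included, and the job is handed in when it is done.

Besides the shell and the picture viewer there is one more tool, called after "Call:" by a JSON object that holds its "fn" and its "kwargs", one argument or row to a line. send_rows: Moves the arm, as the interface text tells. Shift numbers are shares of 800 mm and turn numbers shares of 90 degrees, none past 1 either way. Its arguments: {"type":"object","properties":{"deltas":{"type":"array","items":{"type":"array"}},"gripper":{"type":"number"}},"required":["deltas"]}

```bash
ls; mkdir -p pics
cat > h.py <<'E'
import numpy as np, cv2
from plant import ctrl
from scipy.spatial.transform import Rotation as R
def K(p):
    f=192/np.tan(np.radians(p["vertical_fov"])/2); return np.array([[f,0,p["cx"]],[0,f,p["cy"]],[0,0,1]])
def unproj(p,uv,z):
    Rm=cv2.Rodrigues(np.array(p["rvec"],float))[0]; t=np.array(p["tvec"],float)
    c=-Rm.T@t; uv=np.atleast_2d(uv).astype(float)
    d=(Rm.T@np.linalg.inv(K(p))@np.c_[uv,np.ones(len(uv))].T).T
    return c+d*((z-c[2])/d[:,2])[:,None]
def proj(p,X): return cv2.projectPoints(np.atleast_2d(X).astype(float),np.array(p["rvec"],float),np.array(p["tvec"],float),K(p),None)[0][:,0]
def save(p,n,box=None,s=1):
    im=p["color"][:,:,::-1]
    if box: im=im[box[1]:box[3],box[0]:box[2]]
    cv2.imwrite(f"pics/{n}.png",cv2.resize(im,None,fx=s,fy=s,interpolation=cv2.INTER_CUBIC))
def px(d): return np.array(d["xy"])*[512,384]
E
python3 - <<'E'
from h import *
print(ctrl.get_obs())
ims=[]
for n in ("scene","side"):
    p=ctrl.snapshot(n); print(n,p["vertical_fov"],p["cx"],p["cy"],np.round(unproj(p,[256,192],0),3), np.round(-cv2.Rodrigues(np.array(p["rvec"]))[0].T@p["tvec"],3))
    ims.append(p["color"][:,:,::-1])
    for t,z in dict(hammer=.044,hammer_grip=.044,rest=.02,rest_home=.044,jig=.05,channel_mouth=.056,cover_edge=.0795,blank=.066,blank_tail=.061,tray=.02,oil_can=.05,drill_stand=.05,done_bar1=.01,chuck_key=.01,brush=.02,paste_tin=.03).items():
        print(t,[(round(d["conf"],2),px(d).round().tolist(),unproj(p,px(d),z)[0][:2].round(3).tolist()) for d in ctrl.boxes_of(p,t)[:3]])
cv2.imwrite("pics/a.png",cv2.resize(np.vstack(ims),None,fx=.78,fy=.78,interpolation=cv2.INTER_AREA))
cv2.imwrite("pics/sc.png",cv2.resize(ims[0],None,fx=1.56,fy=1.56)); cv2.imwrite("pics/sd.png",cv2.resize(ims[1],None,fx=1.56,fy=1.56))
E
```

```text
pics
{'clock': 0.0, 'joint_pos': array([ 8.72663747e+01,  2.05918135e+01,  6.33146154e-01, -1.80931398e-02,
       -7.01368011e+01, -1.65053441e+01]), 'qvel': array([-0.01188633, -0.04159741,  0.03469813,  0.09989998, -0.04352403,
       -0.08222325]), 'tau': array([-3.15200650e-04, -5.82704079e+01,  2.93067098e+01,  6.99781626e+00,
        6.93427603e-03, -1.61124613e-04]), 'tool_pos': array([0.22233675, 0.63692292, 0.29121994]), 'orientation': array([ 1.79903633e+02, -1.08176138e-02, -1.92451221e+01]), 'force': array([ 0.08968196, -0.32681692,  0.08815636]), 'moment': array([0.02156892, 0.00282028, 0.04423437]), 'gripper_force': 0.0, 'opening': 0.08797222764495664}
scene 46.75406839554506 257.5482065663872 193.90375982376688 [[0.399 0.013 0.   ]] [ 1.505 -0.718  0.841]
hammer [(0.79, [150.0, 195.0], [0.28, -0.329]), (0.55, [168.0, 234.0], [0.508, -0.367]), (0.43, [265.0, 201.0], [0.518, -0.032])]
hammer_grip [(0.95, [172.0, 232.0], [0.504, -0.35]), (0.68, [151.0, 192.0], [0.265, -0.321]), (0.63, [93.0, 243.0], [0.431, -0.561])]
rest [(0.6, [166.0, 239.0], [0.495, -0.369])]
rest_hom
[... 1335 characters left out ...]
0.474, -0.396])]
jig [(0.93, [254.0, 184.0], [0.513, 0.005])]
channel_mouth [(0.97, [266.0, 183.0], [0.552, -0.005])]
cover_edge [(0.71, [270.0, 183.0], [0.558, -0.036])]
blank [(0.56, [260.0, 190.0], [0.526, -0.049])]
blank_tail [(0.94, [259.0, 189.0], [0.526, -0.034])]
tray [(0.93, [220.0, 129.0], [0.425, 0.411])]
oil_can [(0.92, [275.0, 115.0], [0.655, 0.441]), (0.69, [267.0, 183.0], [0.556, 0.001])]
drill_stand [(0.6, [333.0, 308.0], [0.634, -0.462])]
done_bar1 [(0.94, [354.0, 219.0], [0.793, -0.154]), (0.65, [330.0, 172.0], [0.785, 0.08])]
chuck_key [(0.45, [194.0, 160.0], [0.321, 0.221])]
brush [(0.72, [295.0, 131.0], [0.719, 0.348])]
paste_tin [(0.97, [345.0, 248.0], [0.722, -0.277])]
```

View pics/sc.png

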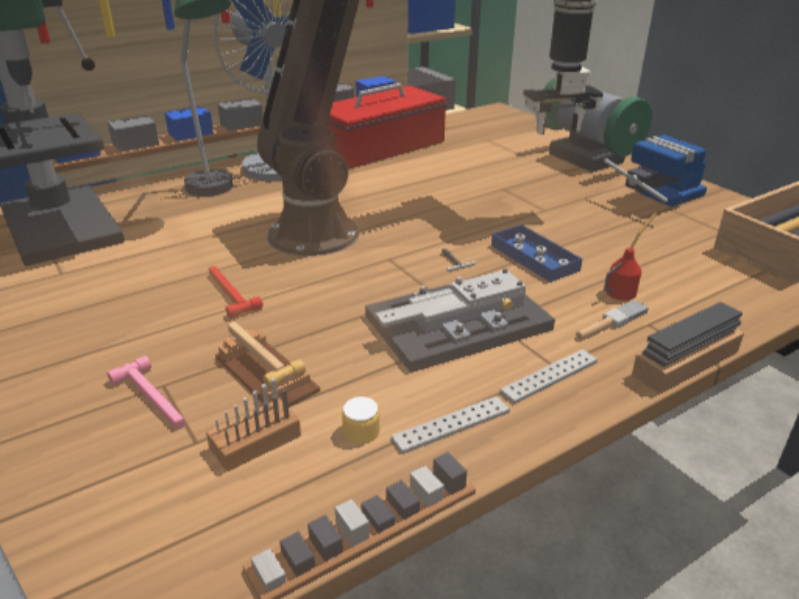

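View pics/sd.png

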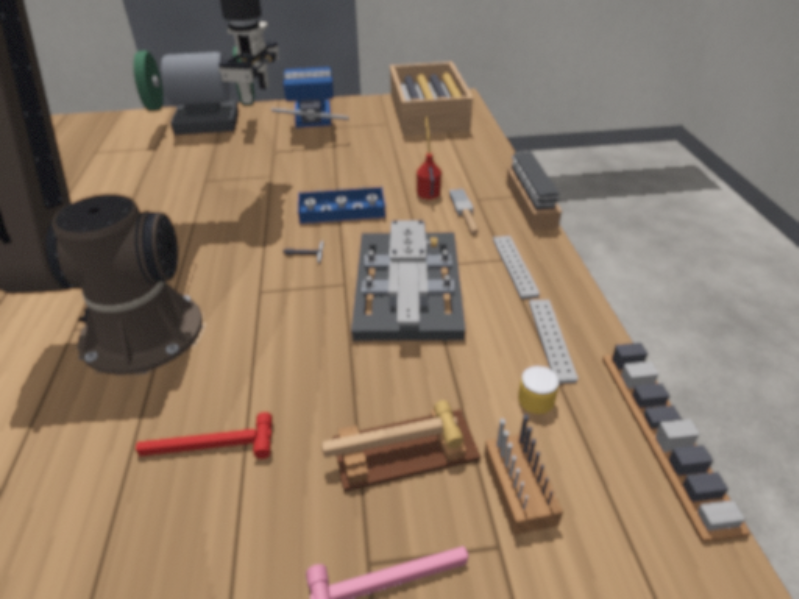

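The candidates are the red hammer at (150,195), the pink one at (93,243) and the brass-and-wood one on the rest at (168,234). The one on the rest fits the description; I'll confirm it in a close wrist crop before grasping. The jig channel runs roughly along +y with the blank's tail facing −y, towards the rest. I'll move over now.

```bash
cat >> h.py <<'E'
def go(x,y,z,yaw,o=None):
    o=o or ctrl.get_obs(); a=o["orientation"]; Rm=R.from_euler("xyz",[180,0,a[2]],degrees=True)
    d=Rm.inv().apply(np.array([x,y,z])-o["tool_pos"])/.8
    t=-((yaw-a[2]+180)%360-180)/90
    print("shift",d.round(4),"turn",round(t,4),"mm",np.linalg.norm(d)*800)
E
python3 - <<'E'
from h import *
print(unproj(dict(ctrl.snapshot("side")),np.array([[327,447],[450,428]])/1.56,.05))
go(.55,.2,.3,5); go(.5,-.36,.3,5)
E
```

```text
[[ 0.36284515 -0.36707191  0.05      ]
 [ 0.55394521 -0.35753584  0.05      ]]
shift [ 0.5667  0.3811 -0.0098] turn -0.2693 mm 546.4037010548913
shift [ 0.7384  1.0626 -0.0098] turn -0.2693 mm 1035.2009054045227
```

Call:
{"fn": "send_rows", "kwargs": {
  "deltas": [
    [[0.043,0.029,0],-0.06],
    [[0.086,0.058,0],-0.12],
    [[0.129,0.087,0],-0.18],
    [[0.172,0.116,0],-0.24],
    [[0.215,0.145,0],-0.27]
  ]
}}

```text
clock: 2.17
tool_pos: [0.3473, 0.4694, 0.2923]
orientation: [-180.0, -0.0, 5.4]
force: [0.9, 0.0, 0.1]
opening: 0.0879
gripper_force: 0.0
```

```bash
python3 -c "
from h import *
print(ctrl.get_obs()['joint_pos'].round(1));go(.55,.2,.3,3); go(.5,-.36,.3,3)"
```

```text
[ 72.7  12.  -11.2   0.  -66.8  22.7]
shift [ 0.2206  0.3592 -0.0096] turn 0.0267 mm 337.2724103640712
shift [ 0.0925  1.0502 -0.0096] turn 0.0267 mm 843.4229521629877
```

Call:
{"fn": "send_rows", "kwargs": {
  "deltas": [
    [[0.027,0.044,0],0],
    [[0.054,0.088,0],0],
    [[0.081,0.132,0],0],
    [[0.108,0.176,0],0.01],
    [[0.135,0.22,0],0.027]
  ]
}}

```text
clock: 2.58
tool_pos: [0.4705, 0.3035, 0.2926]
orientation: [-180.0, -0.0, 2.6]
force: [1.2, 0.7, 0.3]
opening: 0.0879
gripper_force: 0.0
```

Call:
{"fn": "send_rows", "kwargs": {
  "deltas": [
    [[0.02,0.048,0],0],
    [[0.04,0.096,0],0],
    [[0.05,0.144,0],0],
    [[0.06,0.192,0],0],
    [[0.06,0.24,0],0]
  ]
}}

```text
clock: 3.0
tool_pos: [0.5274, 0.1138, 0.2922]
orientation: [180.0, -0.0, 2.6]
force: [0.8, -0.4, 0.3]
opening: 0.0877
gripper_force: 0.0
```

Call:
{"fn": "send_rows", "kwargs": {
  "deltas": [
    [[0,0.05,0],0],
    [[-0.01,0.1,0],0],
    [[-0.02,0.15,0],0],
    [[-0.03,0.2,0],0],
    [[-0.04,0.25,0],0]
  ]
}}

```text
clock: 3.42
tool_pos: [0.503, -0.0874, 0.2925]
orientation: [-180.0, -0.0, 2.6]
force: [0.3, 0.4, 0.3]
opening: 0.0876
gripper_force: 0.0
```

Call:
{"fn": "send_rows", "kwargs": {
  "deltas": [
    [[-0.01,0.05,0],0],
    [[-0.02,0.1,0],0],
    [[-0.03,0.15,0],0],
    [[-0.04,0.2,0],0],
    [[-0.05,0.25,0],0]
  ]
}}

```text
clock: 3.83
tool_pos: [0.4722, -0.2891, 0.2926]
orientation: [180.0, -0.0, 2.6]
force: [1.5, 1.5, -1.1]
opening: 0.0876
gripper_force: 0.0
```

```bash
python3 -c "
from h import *
print(ctrl.get_obs()['joint_pos'].round(1)); go(.5,-.36,.3,3)
p=ctrl.snapshot('wrist'); save(p,'w1',None,1.5)
print(unproj(p,[[256,192]],.05), p['tvec'])
for t in ('hammer','hammer_grip','rest_home'): print(t,[(d['conf'],px(d),unproj(p,px(d),.044)[0]) for d in ctrl.boxes_of(p,t)[:2]])"
```

```text
[-11.2   9.1 -14.8   0.  -66.1 103.9]
shift [ 0.0306  0.0901 -0.0093] turn -0.004 mm 76.49118385312477
[[ 0.45068926 -0.29791421  0.05      ]] [-0.31103556  0.40946329  0.51159025]
hammer [(0.95, array([308.1216, 123.3024]), array([ 0.52316191, -0.34683532,  0.044     ])), (0.73, array([479.0784, 166.5024]), array([ 0.48725206, -0.52895971,  0.044     ]))]
hammer_grip [(0.8, array([305.3056, 124.1856]), array([ 0.52215983, -0.34408267,  0.044     ])), (0.66, array([475.392 , 165.5808]), array([ 0.48804269, -0.52489942,  0.044     ]))]
rest_home [(0.9, array([292.9152, 152.4096]), array([ 0.49306682, -0.33392992,  0.044     ]))]
```

View pics/w1.png

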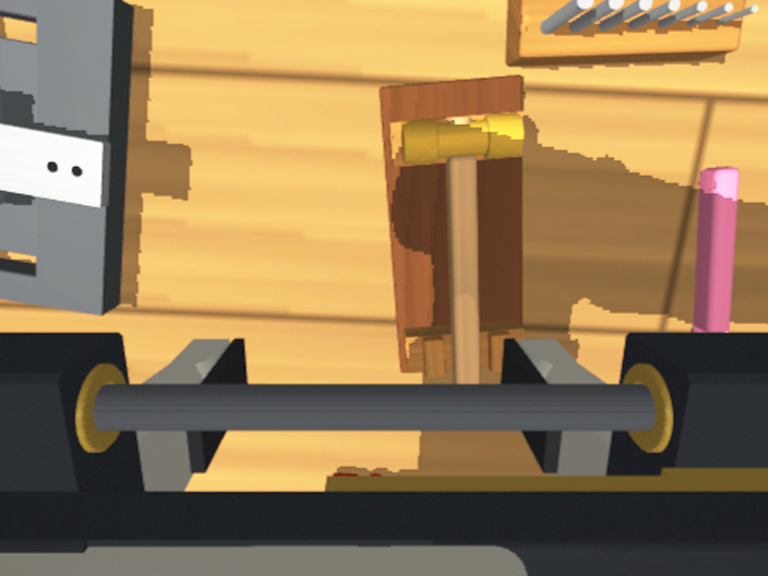

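The picture shows the brass head at (463,140) with its wooden handle running down to (467,380), lying on the rest; the pink one is apart at (717,250). This confirms the right hammer. The blank's tail edge shows at (102,175).

```bash
python3 -c "
from h import *
p=ctrl.snapshot('wrist')
def u(q,z): return unproj(p,np.array(q)/1.5,z)[:,:2].round(4)
h=u([[404,144],[523,134]],.044);print('head',h,h.mean(0)); d=h[0]-h[1];print('yaw y',np.degrees(np.arctan2(d[1],d[0]))-90,np.linalg.norm(d))
g=u([[461.5,165],[467,380]],.055);print('handle',g);d=g[0]-g[1];print(np.degrees(np.arctan2(d[1],d[0])))
r=u([[380,88],[404,372]],.012);d=r[0]-r[1];print('rest edge',r,np.degrees(np.arctan2(d[1],d[0])),np.linalg.norm(d))
print('rest front',u([[380,88],[523,76]],.012))
print('tail',u([[104,143],[101,207]],.066)); print('plate',u([[132,0],[105,313]],.028))
"
```

```text
head [[ 0.5475 -0.3056]
 [ 0.557  -0.3827]] [ 0.55225 -0.34415]
yaw y 7.0243851934514225 0.07768307408953383
handle [[ 0.536  -0.3425]
 [ 0.3857 -0.36  ]]
6.641261528161769
rest edge [[ 0.5845 -0.2885]
 [ 0.3698 -0.3179]] 7.79731719234837 0.21670359941634565
rest front [[ 0.5845 -0.2885]
 [ 0.5965 -0.3871]]
tail [[ 0.54   -0.1206]
 [ 0.5007 -0.1147]]
plate [[ 0.6286 -0.1276]
 [ 0.416  -0.0892]]
```

```bash
python3 -c "
from h import *
go(.511,-.349,.15,7)"
```

```text
shift [0.0445 0.0791 0.1775] turn -0.0494 mm 159.48316459448634
```

Call:
{"fn": "send_rows", "kwargs": {
  "deltas": [
    [[0.0111,0.0198,0.03],-0.02],
    [[0.0222,0.0396,0.07],-0.04],
    [[0.0334,0.0593,0.12],-0.0494],
    [[0.0445,0.0791,0.165],-0.0494],
    [[0.0445,0.0791,0.1775],-0.0494]
  ],
  "gripper": 1
}}

```text
clock: 4.5
tool_pos: [0.511, -0.3479, 0.1441]
orientation: [-179.8, 0.3, 7.1]
force: [0.0, 0.1, -0.5]
opening: 0.0878
gripper_force: 0.0
```

```bash
python3 -c "
from h import *
p=ctrl.snapshot('wrist'); save(p,'w2',None,1.5)
go(.511,-.349,.091,7)
print(proj(p,[[.511,-.349,.055],[.5525,-.344,.058]])*1.5)"
```

```text
shift [0.001  0.0025 0.0663] turn 0.0011 mm 53.09033523883432
[[376.02327657 339.3270638 ]
 [376.71262319 234.07875907]]
```

View pics/w2.png

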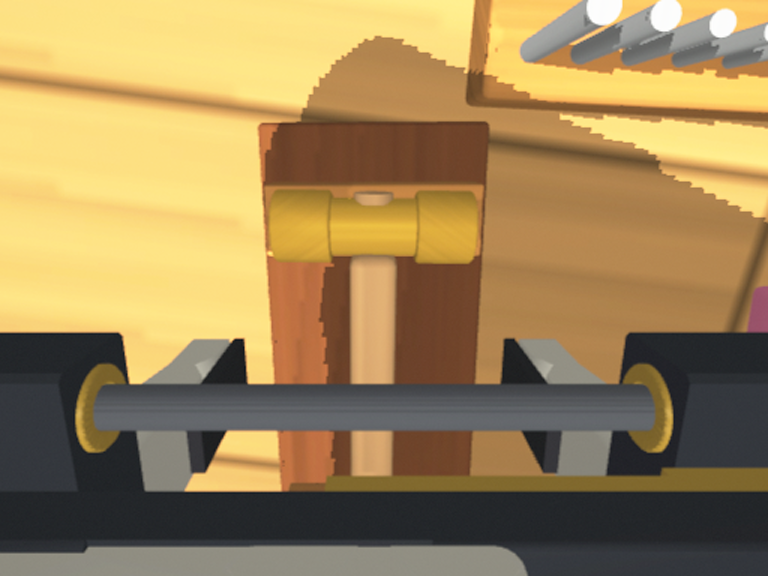

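The head at (372,227) and handle (372,300) are centred between the fingers and square to them.

Call:
{"fn": "send_rows", "kwargs": {
  "deltas": [
    [[0.001,0.0025,0.02],0],
    [[0.001,0.0025,0.04],0],
    [[0.001,0.0025,0.06],0],
    [[0.001,0.0025,0.066],0],
    [[0.001,0.0025,0.066],0]
  ]
}}

```text
clock: 4.97
tool_pos: [0.5126, -0.3494, 0.0976]
orientation: [-180.0, 0.0, 7.2]
force: [0.4, -0.7, -0.2]
opening: 0.0877
gripper_force: 0.0
```

Call:
{"fn": "send_rows", "kwargs": {
  "deltas": [
    [[0,0,0],0],
    [[0,0,0],0],
    [[0,0,0],0],
    [[0,0,0],0],
    [[0,0,0],0]
  ],
  "gripper": 0
}}

```text
clock: 5.38
tool_pos: [0.5126, -0.3507, 0.0981]
orientation: [180.0, -0.1, 7.1]
force: [-0.4, 0.5, -0.0]
opening: 0.0599
gripper_force: 0.0
```

Call:
{"fn": "send_rows", "kwargs": {
  "deltas": [
    [[0,0,0],0],
    [[0,0,0],0],
    [[0,0,0],0],
    [[0,0,0],0],
    [[0,0,0],0]
  ]
}}

```text
clock: 5.8
tool_pos: [0.5124, -0.3507, 0.0973]
orientation: [-180.0, 0.0, 7.1]
force: [-0.2, 0.2, -0.0]
opening: 0.0265
gripper_force: 0.0
```

Call:
{"fn": "send_rows", "kwargs": {
  "deltas": [
    [[0,0,0.005],0],
    [[0,0,0.008],0],
    [[0,0,0.008],0],
    [[0,0,0.008],0],
    [[0,0,0.008],0]
  ],
  "gripper": 0.35
}}

```text
clock: 6.22
tool_pos: [0.5124, -0.3507, 0.0908]
orientation: [-180.0, 0.0, 7.1]
force: [0.3, -0.6, -0.5]
opening: 0.0308
gripper_force: 0.0
```

Call:
{"fn": "send_rows", "kwargs": {
  "deltas": [
    [[0,0,0],0],
    [[0,0,0],0],
    [[0,0,0],0],
    [[0,0,0],0],
    [[0,0,0],0]
  ],
  "gripper": 0
}}

```text
clock: 6.63
tool_pos: [0.5122, -0.3504, 0.091]
orientation: [-180.0, 0.0, 7.1]
force: [-1.1, 3.6, 1.6]
opening: 0.0176
gripper_force: 29.8
```

```bash
python3 -c "
from h import *
o=ctrl.get_obs();print(o['tool_pos'],o['opening'],o['gripper_force'],o['force'])"
```

```text
[ 0.51222427 -0.35039217  0.09097819] 0.017570361971708755 29.777502715587616 [-1.07147845  3.58157983  1.58281754]
```

Call:
{"fn": "send_rows", "kwargs": {
  "deltas": [
    [[0,0,-0.01],0],
    [[0,0,-0.03],0],
    [[0,0,-0.06],0],
    [[0,0,-0.09],0],
    [[0,0,-0.11],0]
  ]
}}

```text
clock: 7.05
tool_pos: [0.5128, -0.3511, 0.1813]
orientation: [179.9, -0.1, 7.1]
force: [0.7, -0.3, -3.3]
opening: 0.0177
gripper_force: 29.8
```

Call:
{"fn": "send_rows", "kwargs": {
  "deltas": [
    [[0,0,0],0.05],
    [[0,0,0],0.1],
    [[0,0,0],0.15],
    [[0,0,0],0.185],
    [[0,0,0],0.185]
  ]
}}

```text
clock: 7.47
tool_pos: [0.5121, -0.3507, 0.179]
orientation: [-180.0, 0.0, -9.7]
force: [-0.1, -0.0, -3.8]
opening: 0.0178
gripper_force: 29.8
```

```bash
python3 -c "
from h import *
o=ctrl.get_obs();print(o['tool_pos'],o['orientation'],o['opening'],o['force'],o['moment'])
p=ctrl.snapshot('wrist'); save(p,'w3',None,1.5); p=ctrl.snapshot('side'); save(p,'s3',(180,120,400,320),3)
"
```

```text
[ 0.51209481 -0.35071679  0.17901393] [-1.79995789e+02  2.30930368e-02 -9.73338928e+00] 0.01780153070469086 [-0.10277754 -0.00962872 -3.76558114] [0.02741495 0.17644536 0.06040335]
```

View pics/w3.png

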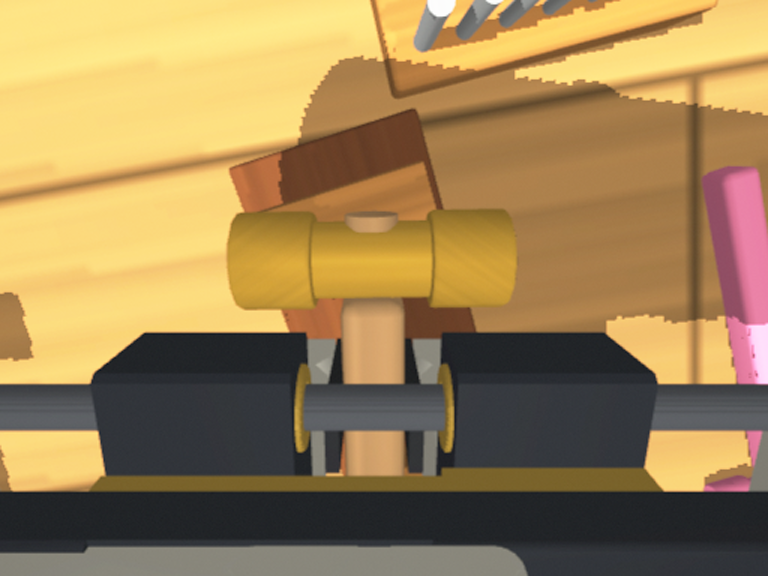

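View pics/s3.png

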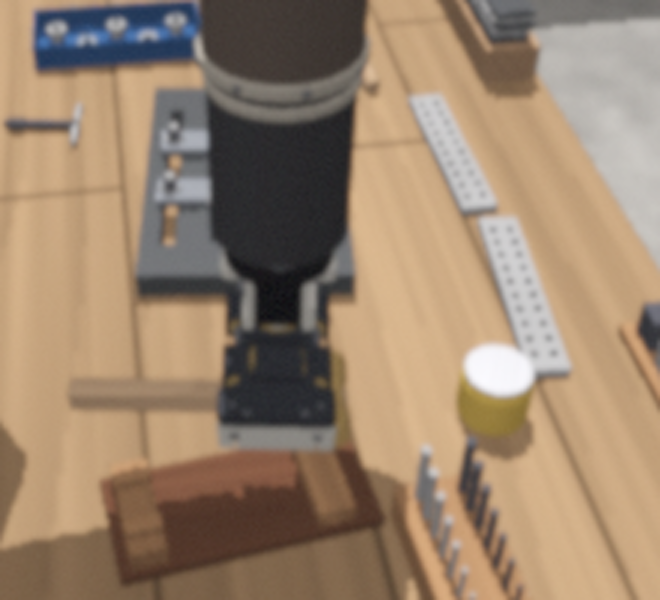

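```bash
python3 -c "
from h import *
o=ctrl.get_obs();p=ctrl.snapshot('wrist')
z=o['tool_pos'][2]-.047
Rm=R.from_euler('xyz',[180,0,o['orientation'][2]],degrees=True)
q=unproj(p,np.array([[228,261],[517,257],[372,258],[372,300]])/1.5,z)
print(Rm.inv().apply(q-o['tool_pos']).round(4))
e=np.radians(9.7); j=np.array([np.sin(e),np.cos(e)]); l=np.array([np.cos(e),-np.sin(e)])
t=np.array([.5205,-.1177])-.078*j-.042*l; print(t); go(*t,.16,-9.7);go(*t,.108,-9.7)"
```

```text
[[ 0.0411 -0.0413  0.047 ]
 [ 0.0423  0.0411  0.047 ]
 [ 0.042  -0.0002  0.047 ]
 [ 0.0295 -0.0002  0.047 ]]
[ 0.46595828 -0.18750832]
shift [-0.0906 -0.1917  0.0236] turn 0.0026 mm 170.6722205090952
shift [-0.0906 -0.1917  0.0886] turn 0.0026 mm 183.84460728462113
```

Call:
{"fn": "send_rows", "kwargs": {
  "deltas": [
    [[-0.02,-0.04,0],0],
    [[-0.04,-0.08,0],0],
    [[-0.06,-0.12,0],0],
    [[-0.08,-0.16,0.01],0],
    [[-0.0906,-0.1917,0.03],0]
  ]
}}

```text
clock: 8.03
tool_pos: [0.4659, -0.1858, 0.1564]
orientation: [-180.0, -0.2, -9.5]
force: [0.8, 1.7, -4.0]
opening: 0.0176
gripper_force: 30.0
```

Call:
{"fn": "send_rows", "kwargs": {
  "deltas": [
    [[0,0,0.02],0],
    [[0,0,0.045],0],
    [[0,0,0.058],0],
    [[0,0,0.058],0],
    [[0,0,0.058],0]
  ]
}}

```text
clock: 8.45
tool_pos: [0.4664, -0.1874, 0.1085]
orientation: [180.0, 0.1, -9.5]
force: [0.4, -0.1, -3.2]
opening: 0.018
gripper_force: 30.0
```

```bash
python3 -c "
from h import *
o=ctrl.get_obs();p=ctrl.snapshot('wrist'); save(p,'w4',None,1.5)
print(o['tool_pos'],o['force'],o['orientation'],o['joint_pos'])
e=np.radians(9.7); j=np.array([np.sin(e),np.cos(e)]); l=np.array([np.cos(e),-np.sin(e)])
T=np.array([.5205,-.1177]); c=o['tool_pos'][:2]+.042*l
print('gap',(T-c)@j-.038,'lat',(T-c)@l)
print(proj(p,[[*(T+.02*l),.066],[*(T-.02*l),.066]])*1.5)"
```

```text
[ 0.4663887  -0.18741035  0.10847569] [ 0.42330898 -0.09314842 -3.21797386] [ 1.79977302e+02  6.23215655e-02 -9.50009396e+00] [ 5.48016679e-01  1.61735268e+01 -3.39369353e+01  1.78707851e-02
 -3.99548652e+01  7.99381963e+01]
gap 0.03983090954623255 lat -0.00040776133182139136
[[ 79.85415128 188.07670211]
 [101.3218194  329.82190274]]
```

View pics/w4.png

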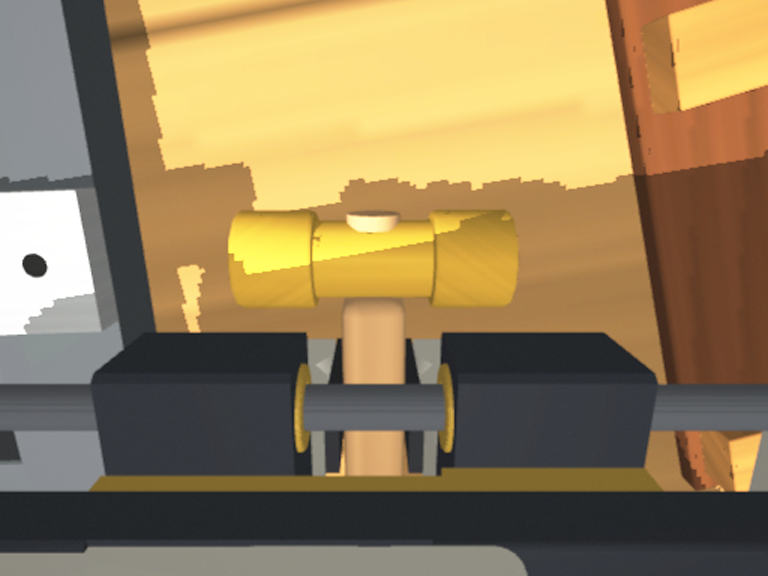

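The tail edge runs (79,190)–(104,332), matching the projected (80,188)–(101,330), and the hammer face is opposite it. Closing in along the channel.

Call:
{"fn": "send_rows", "kwargs": {
  "deltas": [
    [[0,-0.008,0],0],
    [[0,-0.016,0],0],
    [[0,-0.025,0],0],
    [[0,-0.033,0],0],
    [[0,-0.0375,0],0]
  ]
}}

```text
clock: 8.92
tool_pos: [0.4718, -0.1568, 0.109]
orientation: [-180.0, -0.0, -9.5]
force: [-0.8, -0.1, -3.4]
opening: 0.0175
gripper_force: 30.0
```

Call:
{"fn": "send_rows", "kwargs": {
  "deltas": [
    [[0,-0.0015,0],0],
    [[0,-0.003,0],0],
    [[0,-0.0045,0],0],
    [[0,-0.006,0],0],
    [[0,-0.006,0],0]
  ]
}}

```text
clock: 9.33
tool_pos: [0.4722, -0.153, 0.1085]
orientation: [180.0, 0.0, -9.6]
force: [-0.3, 0.3, -4.2]
opening: 0.0179
gripper_force: 30.0
```

Call:
{"fn": "send_rows", "kwargs": {
  "deltas": [
    [[0,-0.0015,0],0],
    [[0,-0.003,0],0],
    [[0,-0.0045,0],0],
    [[0,-0.006,0],0],
    [[0,-0.006,0],0]
  ]
}}

```text
clock: 9.75
tool_pos: [0.4731, -0.1482, 0.1086]
orientation: [180.0, -0.0, -9.6]
force: [0.1, 0.2, -3.0]
opening: 0.0177
gripper_force: 30.0
```

Call:
{"fn": "send_rows", "kwargs": {
  "deltas": [
    [[0,-0.0015,0],0],
    [[0,-0.003,0],0],
    [[0,-0.0045,0],0],
    [[0,-0.006,0],0],
    [[0,-0.006,0],0]
  ]
}}

```text
clock: 10.17
tool_pos: [0.4733, -0.144, 0.1086]
orientation: [180.0, 0.1, -9.6]
force: [-0.7, -4.5, -3.2]
opening: 0.0177
gripper_force: 30.0
```

```bash
python3 -c "
from h import *
o=ctrl.get_obs();p=ctrl.snapshot('wrist'); save(p,'w5',None,1.5)
print(o['tool_pos'],o['force'],o['orientation'])"
```

```text
[ 0.47329451 -0.14403753  0.10855304] [-0.6924667  -4.45268453 -3.17621911] [ 1.79952158e+02  5.71778081e-02 -9.58955482e+00]
```

View pics/w5.png

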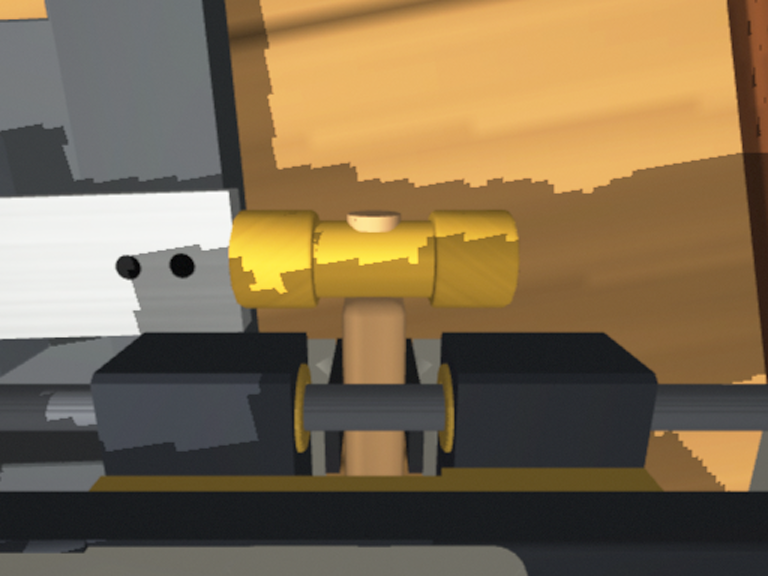

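The face touches the tail at (237,255) at about 4.5 N, which is sliding friction. Three small taps follow, all within the guaranteed minimum travel.

Call:
{"fn": "send_rows", "kwargs": {
  "deltas": [
    [[0,-0.0015,0],0],
    [[0,-0.003,0],0],
    [[0,-0.0045,0],0],
    [[0,-0.0055,0],0],
    [[0,-0.0055,0],0]
  ]
}}

```text
clock: 10.63
tool_pos: [0.4741, -0.1396, 0.1085]
orientation: [180.0, 0.0, -9.6]
force: [-1.0, -5.4, -2.7]
opening: 0.0179
gripper_force: 30.0
```

Call:
{"fn": "send_rows", "kwargs": {
  "deltas": [
    [[0,-0.0015,0],0],
    [[0,-0.003,0],0],
    [[0,-0.0045,0],0],
    [[0,-0.0055,0],0],
    [[0,-0.0055,0],0]
  ]
}}

```text
clock: 11.05
tool_pos: [0.4749, -0.1353, 0.1085]
orientation: [180.0, 0.0, -9.6]
force: [-1.4, -5.2, -2.8]
opening: 0.0178
gripper_force: 30.0
```

Call:
{"fn": "send_rows", "kwargs": {
  "deltas": [
    [[0,-0.0015,0],0],
    [[0,-0.003,0],0],
    [[0,-0.0045,0],0],
    [[0,-0.0055,0],0],
    [[0,-0.0055,0],0]
  ]
}}

```text
clock: 11.47
tool_pos: [0.4756, -0.131, 0.1085]
orientation: [180.0, 0.0, -9.6]
force: [-0.8, -4.7, -2.4]
opening: 0.0181
gripper_force: 30.0
```

Call:
{"fn": "send_rows", "kwargs": {
  "deltas": [
    [[0,-0.0015,0],0],
    [[0,-0.003,0],0],
    [[0,-0.004,0],0],
    [[0,-0.004,0],0],
    [[0,-0.004,0],0]
  ]
}}

```text
clock: 11.88
tool_pos: [0.4761, -0.1278, 0.1085]
orientation: [180.0, 0.0, -9.6]
force: [-1.1, -5.7, -3.4]
opening: 0.0181
gripper_force: 30.0
```

Call:
{"fn": "send_rows", "kwargs": {
  "deltas": [
    [[0,-0.0015,0],0],
    [[0,-0.003,0],0],
    [[0,-0.0035,0],0],
    [[0,-0.0035,0],0],
    [[0,-0.0035,0],0]
  ]
}}

```text
clock: 12.3
tool_pos: [0.4766, -0.1251, 0.1085]
orientation: [180.0, 0.0, -9.6]
force: [-1.3, -5.9, -2.3]
opening: 0.0178
gripper_force: 30.0
```

```bash
python3 -c "
from h import *
o=ctrl.get_obs();e=np.radians(9.6); j=np.array([np.sin(e),np.cos(e)]); l=np.array([np.cos(e),-np.sin(e)])
print(o['tool_pos'],o['force'],o['moment'])
tail=o['tool_pos'][:2]+.042*l+.038*j
for n in('scene','side'):
  p=ctrl.snapshot(n); print(n)
  for t,z in (('cover_edge',.0795),('channel_mouth',.056)):
    print(t,[(d['conf'],(px(d)*1).round(),((unproj(p,px(d),z)[0][:2]-tail)@j).round(4)) for d in ctrl.boxes_of(p,t)[:1]])
  a=proj(p,np.r_[tail,.06]).round()[0].astype(int); save(p,'z'+n,(a[0]-70,a[1]-60,a[0]+90,a[1]+60),5); print(a)
"
```

```text
[ 0.4765661  -0.12511851  0.10852429] [-1.33716002 -5.88423895 -2.32259629] [-1.85790539  0.42822217 -0.12172442]
scene
cover_edge []
channel_mouth [(0.95, array([300., 206.]), np.float64(0.1447))]
[249 204]
side
cover_edge [(0.61, array([280., 185.]), np.float64(0.0541))]
channel_mouth [(0.58, array([277., 184.]), np.float64(0.0912))]
[262 202]
```

Call:
{"fn": "send_rows", "kwargs": {
  "deltas": [
    [[0,-0.001,0],0],
    [[0,-0.002,0],0],
    [[0,-0.003,0],0],
    [[0,-0.003,0],0],
    [[0,-0.003,0],0]
  ]
}}

```text
clock: 13.02
tool_pos: [0.4769, -0.1228, 0.1085]
orientation: [180.0, 0.0, -9.6]
force: [-0.9, -5.2, -2.1]
opening: 0.0175
gripper_force: 30.0
```

Call:
{"fn": "send_rows", "kwargs": {
  "deltas": [
    [[0,-0.0008,0],0],
    [[0,-0.0018,0],0],
    [[0,-0.0018,0],0],
    [[0,-0.0018,0],0],
    [[0,-0.0018,0],0]
  ]
}}

```text
clock: 13.43
tool_pos: [0.4772, -0.1214, 0.1085]
orientation: [180.0, 0.1, -9.6]
force: [-0.8, -5.7, -3.4]
opening: 0.0177
gripper_force: 30.0
```

Call:
{"fn": "send_rows", "kwargs": {
  "deltas": [
    [[0,-0.0008,0],0],
    [[0,-0.0018,0],0],
    [[0,-0.0018,0],0],
    [[0,-0.0018,0],0],
    [[0,-0.0018,0],0]
  ]
}}

```text
clock: 13.85
tool_pos: [0.4774, -0.1199, 0.1086]
orientation: [180.0, 0.0, -9.6]
force: [-0.6, -5.6, -3.0]
opening: 0.0181
gripper_force: 30.0
```

Call:
{"fn": "send_rows", "kwargs": {
  "deltas": [
    [[0,-0.0008,0],0],
    [[0,-0.0018,0],0],
    [[0,-0.0018,0],0],
    [[0,-0.0018,0],0],
    [[0,-0.0018,0],0]
  ]
}}

```text
clock: 14.27
tool_pos: [0.4776, -0.1185, 0.1086]
orientation: [180.0, 0.0, -9.6]
force: [-2.2, -5.5, -3.0]
opening: 0.0178
gripper_force: 30.0
```

Call:
{"fn": "send_rows", "kwargs": {
  "deltas": [
    [[0,-0.0008,0],0],
    [[0,-0.0018,0],0],
    [[0,-0.0018,0],0],
    [[0,-0.0018,0],0],
    [[0,-0.0018,0],0]
  ]
}}

```text
clock: 14.68
tool_pos: [0.4779, -0.1171, 0.1085]
orientation: [180.0, 0.1, -9.6]
force: [-0.8, -5.4, -2.4]
opening: 0.0178
gripper_force: 30.0
```

Call:
{"fn": "send_rows", "kwargs": {
  "deltas": [
    [[0,-0.0008,0],0],
    [[0,-0.0018,0],0],
    [[0,-0.0018,0],0],
    [[0,-0.0018,0],0],
    [[0,-0.0018,0],0]
  ]
}}

```text
clock: 15.1
tool_pos: [0.478, -0.1157, 0.1085]
orientation: [180.0, 0.1, -9.6]
force: [-1.1, -5.3, -3.3]
opening: 0.0178
gripper_force: 30.0
```

Call:
{"fn": "send_rows", "kwargs": {
  "deltas": [
    [[0,-0.0008,0],0],
    [[0,-0.0018,0],0],
    [[0,-0.0018,0],0],
    [[0,-0.0018,0],0],
    [[0,-0.0018,0],0]
  ]
}}

```text
clock: 15.52
tool_pos: [0.4782, -0.1143, 0.1085]
orientation: [180.0, 0.1, -9.6]
force: [-0.9, -5.1, -2.8]
opening: 0.0178
gripper_force: 30.0
```

Call:
{"fn": "send_rows", "kwargs": {
  "deltas": [
    [[0,-0.0008,0],0],
    [[0,-0.0018,0],0],
    [[0,-0.0018,0],0],
    [[0,-0.0018,0],0],
    [[0,-0.0018,0],0]
  ]
}}

```text
clock: 15.93
tool_pos: [0.4785, -0.1129, 0.1085]
orientation: [179.9, 0.1, -9.6]
force: [-1.3, -4.8, -2.0]
opening: 0.0178
gripper_force: 30.0
```

Call:
{"fn": "send_rows", "kwargs": {
  "deltas": [
    [[0,-0.0008,0],0],
    [[0,-0.0018,0],0],
    [[0,-0.0018,0],0],
    [[0,-0.0018,0],0],
    [[0,-0.0018,0],0]
  ]
}}

```text
clock: 16.35
tool_pos: [0.4787, -0.1116, 0.1085]
orientation: [179.9, 0.1, -9.6]
force: [-1.3, -6.4, -2.6]
opening: 0.0179
gripper_force: 30.0
```

Call:
{"fn": "send_rows", "kwargs": {
  "deltas": [
    [[0,-0.0005,0],0],
    [[0,-0.001,0],0],
    [[0,-0.001,0],0],
    [[0,-0.001,0],0],
    [[0,-0.001,0],0]
  ]
}}

```text
clock: 16.77
tool_pos: [0.4787, -0.1108, 0.1085]
orientation: [179.9, 0.1, -9.6]
force: [-2.0, -6.9, -1.6]
opening: 0.0179
gripper_force: 30.0
```

Call:
{"fn": "send_rows", "kwargs": {
  "deltas": [
    [[0,-0.0005,0],0],
    [[0,-0.001,0],0],
    [[0,-0.001,0],0],
    [[0,-0.001,0],0],
    [[0,-0.001,0],0]
  ]
}}

```text
clock: 17.18
tool_pos: [0.4788, -0.1101, 0.1085]
orientation: [179.9, 0.1, -9.6]
force: [-1.8, -7.1, -1.4]
opening: 0.0177
gripper_force: 30.0
```

```bash
python3 -c "
from h import *
o=ctrl.get_obs();p=ctrl.snapshot('wrist'); save(p,'w6',None,1.5)
print(o['tool_pos'],o['force'],o['moment'])"
```

```text
[ 0.47882299 -0.11005022  0.10851973] [-1.81998454 -7.0750517  -1.36326336] [-2.33579225  0.69609446 -0.18283317]
```

View pics/w6.png

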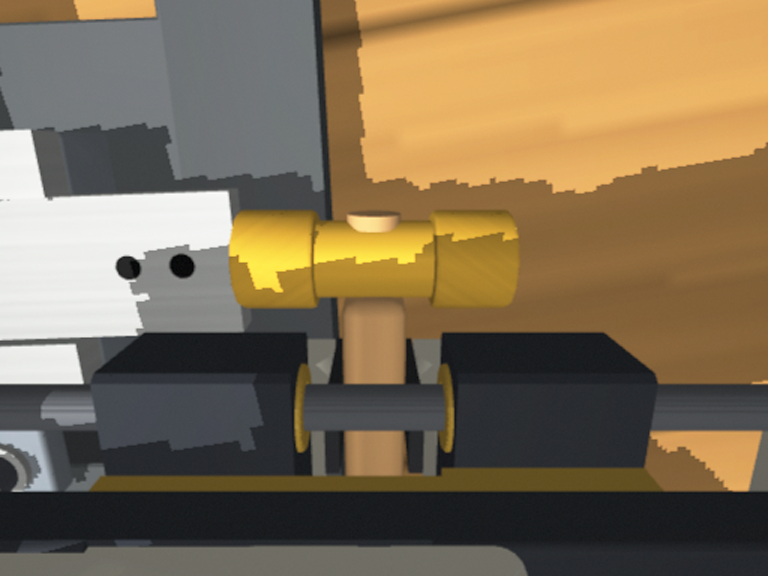

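The hammer still sits square, with the tail edge at (237,255). The load has crept up to 7 N with some side force because my push direction is about 1° off the channel, so I'll back off, re-square by 1° and tap on.

Call:
{"fn": "send_rows", "kwargs": {
  "deltas": [
    [[0,0.003,0],0],
    [[0,0.005,0],-0.007],
    [[0,0.005,0],-0.014],
    [[0,0.005,0],-0.014],
    [[0,0.005,0],-0.014]
  ]
}}

```text
clock: 17.65
tool_pos: [0.4791, -0.1132, 0.1086]
orientation: [-180.0, -0.0, -8.3]
force: [-0.2, -0.5, -3.7]
opening: 0.018
gripper_force: 30.0
```

```bash
python3 -c "
from h import *
o=ctrl.get_obs()
print(o['tool_pos'],o['force'],o['moment'],o['orientation'])"
```

```text
[ 0.47910565 -0.11316916  0.10857501] [-0.15064633 -0.48564267 -3.73383744] [-0.04984846  0.09877055  0.00829604] [-1.79991285e+02 -1.40221617e-02 -8.30391113e+00]
```

Call:
{"fn": "send_rows", "kwargs": {
  "deltas": [
    [[0,-0.001,0],0],
    [[0,-0.002,0],0],
    [[0,-0.003,0],0],
    [[0,-0.003,0],0],
    [[0,-0.003,0],0]
  ]
}}

```text
clock: 18.07
tool_pos: [0.4793, -0.111, 0.1086]
orientation: [180.0, 0.0, -8.3]
force: [-0.9, -2.4, -3.0]
opening: 0.018
gripper_force: 30.0
```

Call:
{"fn": "send_rows", "kwargs": {
  "deltas": [
    [[0,-0.0008,0],0],
    [[0,-0.0015,0],0],
    [[0,-0.0015,0],0],
    [[0,-0.0015,0],0],
    [[0,-0.0015,0],0]
  ]
}}

```text
clock: 18.48
tool_pos: [0.4791, -0.1102, 0.1086]
orientation: [180.0, 0.0, -8.3]
force: [-1.2, -5.1, -3.2]
opening: 0.0179
gripper_force: 30.0
```

Call:
{"fn": "send_rows", "kwargs": {
  "deltas": [
    [[0,-0.0008,0],0],
    [[0,-0.0016,0],0],
    [[0,-0.0016,0],0],
    [[0,-0.0016,0],0],
    [[0,-0.0016,0],0]
  ]
}}

```text
clock: 18.9
tool_pos: [0.4791, -0.109, 0.1085]
orientation: [180.0, 0.1, -8.3]
force: [-1.3, -5.3, -2.6]
opening: 0.0175
gripper_force: 30.0
```

Call:
{"fn": "send_rows", "kwargs": {
  "deltas": [
    [[0,-0.0008,0],0],
    [[0,-0.0016,0],0],
    [[0,-0.0016,0],0],
    [[0,-0.0016,0],0],
    [[0,-0.0016,0],0]
  ]
}}

```text
clock: 19.32
tool_pos: [0.4793, -0.1078, 0.1085]
orientation: [180.0, 0.1, -8.3]
force: [-0.7, -5.2, -2.3]
opening: 0.0176
gripper_force: 30.0
```

Call:
{"fn": "send_rows", "kwargs": {
  "deltas": [
    [[0,-0.0008,0],0],
    [[0,-0.0016,0],0],
    [[0,-0.0016,0],0],
    [[0,-0.0016,0],0],
    [[0,-0.0016,0],0]
  ]
}}

```text
clock: 19.73
tool_pos: [0.4794, -0.1065, 0.1085]
orientation: [180.0, 0.1, -8.3]
force: [-1.2, -5.9, -1.6]
opening: 0.0179
gripper_force: 30.0
```

Call:
{"fn": "send_rows", "kwargs": {
  "deltas": [
    [[0,-0.0008,0],0],
    [[0,-0.0016,0],0],
    [[0,-0.0016,0],0],
    [[0,-0.0016,0],0],
    [[0,-0.0016,0],0]
  ]
}}

```text
clock: 20.15
tool_pos: [0.4796, -0.1052, 0.1086]
orientation: [180.0, 0.1, -8.3]
force: [-1.6, -6.0, -1.7]
opening: 0.0179
gripper_force: 30.0
```

Call:
{"fn": "send_rows", "kwargs": {
  "deltas": [
    [[0,-0.0008,0],0],
    [[0,-0.0016,0],0],
    [[0,-0.0016,0],0],
    [[0,-0.0016,0],0],
    [[0,-0.0016,0],0]
  ]
}}

```text
clock: 20.57
tool_pos: [0.4798, -0.104, 0.1086]
orientation: [180.0, 0.1, -8.3]
force: [-2.2, -5.0, -2.0]
opening: 0.0177
gripper_force: 30.0
```

Call:
{"fn": "send_rows", "kwargs": {
  "deltas": [
    [[0,-0.0008,0],0],
    [[0,-0.0016,0],0],
    [[0,-0.0016,0],0],
    [[0,-0.0016,0],0],
    [[0,-0.0016,0],0]
  ]
}}

```text
clock: 20.98
tool_pos: [0.48, -0.1027, 0.1085]
orientation: [180.0, 0.1, -8.3]
force: [-1.0, -5.2, -2.3]
opening: 0.0179
gripper_force: 30.0
```

Call:
{"fn": "send_rows", "kwargs": {
  "deltas": [
    [[0,-0.0008,0],0],
    [[0,-0.0016,0],0],
    [[0,-0.0016,0],0],
    [[0,-0.0016,0],0],
    [[0,-0.0016,0],0]
  ]
}}

```text
clock: 21.4
tool_pos: [0.4802, -0.1014, 0.1085]
orientation: [180.0, 0.1, -8.3]
force: [-0.6, -5.1, -2.4]
opening: 0.0178
gripper_force: 30.0
```

Call:
{"fn": "send_rows", "kwargs": {
  "deltas": [
    [[0,-0.0008,0],0],
    [[0,-0.0016,0],0],
    [[0,-0.0016,0],0],
    [[0,-0.0016,0],0],
    [[0,-0.0016,0],0]
  ]
}}

```text
clock: 21.82
tool_pos: [0.4803, -0.1002, 0.1085]
orientation: [180.0, 0.1, -8.3]
force: [-0.8, -5.5, -1.7]
opening: 0.0178
gripper_force: 30.0
```

Call:
{"fn": "send_rows", "kwargs": {
  "deltas": [
    [[0,-0.0008,0],0],
    [[0,-0.0016,0],0],
    [[0,-0.0016,0],0],
    [[0,-0.0016,0],0],
    [[0,-0.0016,0],0]
  ]
}}

```text
clock: 22.23
tool_pos: [0.4803, -0.0994, 0.1086]
orientation: [179.9, 0.1, -8.4]
force: [-1.7, -10.3, -0.9]
opening: 0.0177
gripper_force: 30.0
```

Call:
{"fn": "send_rows", "kwargs": {
  "deltas": [
    [[0,-0.0003,0],0],
    [[0,-0.0005,0],0],
    [[0,-0.0005,0],0],
    [[0,-0.0005,0],0],
    [[0,-0.0005,0],0]
  ]
}}

```text
clock: 22.65
tool_pos: [0.4803, -0.0993, 0.1085]
orientation: [179.9, 0.1, -8.4]
force: [-1.9, -12.1, -1.8]
opening: 0.0179
gripper_force: 30.1
```

The force jumped from 5 to 12 N with almost no motion, so the blank is against the stop, which is still well below its 17 N slip. Retreating and lifting.

Call:
{"fn": "send_rows", "kwargs": {
  "deltas": [
    [[0,0.004,0],0],
    [[0,0.015,0],0],
    [[0,0.03,0],0],
    [[0,0.045,0],0],
    [[0,0.05,0],0]
  ]
}}

```text
clock: 23.07
tool_pos: [0.4751, -0.1386, 0.1085]
orientation: [-180.0, 0.0, -8.3]
force: [-0.7, -0.6, -3.3]
opening: 0.018
gripper_force: 30.0
```

Call:
{"fn": "send_rows", "kwargs": {
  "deltas": [
    [[0,0,-0.02],0],
    [[0,0,-0.05],0],
    [[0,0,-0.08],0],
    [[0,0,-0.085],0],
    [[0,0,-0.085],0]
  ]
}}

```text
clock: 23.48
tool_pos: [0.4764, -0.1374, 0.1782]
orientation: [-179.9, -0.2, -8.3]
force: [0.7, -0.0, -4.2]
opening: 0.0177
gripper_force: 30.0
```

```bash
python3 -c "
from h import *
o=ctrl.get_obs()
print(o['tool_pos'],o['force'],o['moment'],o['orientation'])
go(.5122,-.3505,.179,7.1)"
```

```text
[ 0.47644214 -0.1374336   0.17816185] [ 0.68833383 -0.04376818 -4.15200439] [ 0.00586374  0.08027538 -0.02185016] [-179.93419695   -0.22902905   -8.30777679]
shift [ 0.0827  0.2571 -0.001 ] turn -0.1712 mm 216.04772622651885
```

Call:
{"fn": "send_rows", "kwargs": {
  "deltas": [
    [[0.015,0.045,0],0],
    [[0.03,0.09,0],-0.04],
    [[0.045,0.135,0],-0.08],
    [[0.06,0.18,0],-0.12],
    [[0.075,0.225,0],-0.1712]
  ]
}}

```text
clock: 23.9
tool_pos: [0.5082, -0.3256, 0.1746]
orientation: [-179.9, 0.1, 7.3]
force: [1.3, 1.5, -4.0]
opening: 0.0178
gripper_force: 30.0
```

```bash
python3 -c "
from h import *
p=ctrl.snapshot('wrist')
go(.5122,-.3505,.179,7.1);go(.5122,-.3505,.093,7.1)"
```

```text
shift [ 0.0001  0.0243 -0.0057] turn 0.0066 mm 19.97495599179538
shift [1.000e-04 2.430e-02 1.018e-01] turn 0.0066 mm 83.74368572265105
```

Call:
{"fn": "send_rows", "kwargs": {
  "deltas": [
    [[0,0.012,0],0],
    [[0,0.0243,0],0],
    [[0,0.0243,0],0],
    [[0,0.0243,0.02],0],
    [[0,0.0243,0.04],0]
  ]
}}

```text
clock: 24.37
tool_pos: [0.5116, -0.3429, 0.1448]
orientation: [180.0, -0.1, 7.1]
force: [-0.7, 0.2, -4.1]
opening: 0.0177
gripper_force: 30.0
```

Call:
{"fn": "send_rows", "kwargs": {
  "deltas": [
    [[0,0,0],0],
    [[0,0,0],0],
    [[0,0,0],0],
    [[0,0,0],0],
    [[0,0,0],0]
  ]
}}

```text
clock: 24.78
tool_pos: [0.5117, -0.3435, 0.1457]
orientation: [180.0, -0.1, 7.1]
force: [0.3, 0.3, -4.0]
opening: 0.0178
gripper_force: 30.0
```

```bash
python3 -c "
from h import *
go(.5122,-.3505,.092,7.1)"
```

```text
shift [-0.0005  0.0088  0.0671] turn 0.0003 mm 54.13518636643908
```

Call:
{"fn": "send_rows", "kwargs": {
  "deltas": [
    [[-0.0002,0.0088,0],0],
    [[-0.0005,0.0088,0.025],0],
    [[-0.0005,0.0088,0.045],0],
    [[-0.0005,0.0088,0.056],0],
    [[-0.0005,0.0088,0.06],0]
  ]
}}

```text
clock: 25.2
tool_pos: [0.5109, -0.3507, 0.0952]
orientation: [-179.9, 0.1, 7.1]
force: [0.3, 0.3, -3.8]
opening: 0.0177
gripper_force: 30.0
```

Call:
{"fn": "send_rows", "kwargs": {
  "deltas": [
    [[0,0,0.003],0],
    [[0,0,0.005],0],
    [[0,0,0.007],0],
    [[0,0,0.007],0],
    [[0,0,0.007],0]
  ]
}}

```text
clock: 25.62
tool_pos: [0.5119, -0.3507, 0.0915]
orientation: [180.0, -0.0, 7.1]
force: [-0.1, -0.3, -3.3]
opening: 0.0177
gripper_force: 30.0
```

Call:
{"fn": "send_rows", "kwargs": {
  "deltas": [
    [[0,0,0.0004],0],
    [[0,0,0.0007],0],
    [[0,0,0.0007],0],
    [[0,0,0.0007],0],
    [[0,0,0.0007],0]
  ]
}}

```text
clock: 26.03
tool_pos: [0.5119, -0.3507, 0.091]
orientation: [180.0, -0.0, 7.1]
force: [-1.5, 0.8, 1.6]
opening: 0.0178
gripper_force: 30.0
```

Call:
{"fn": "send_rows", "kwargs": {
  "deltas": [
    [[0,0,0],0],
    [[0,0,0],0],
    [[0,0,0],0],
    [[0,0,0],0],
    [[0,0,0],0]
  ],
  "gripper": 0.7
}}

```text
clock: 26.45
tool_pos: [0.5117, -0.3507, 0.0904]
orientation: [180.0, -0.0, 7.1]
force: [0.2, -0.7, -0.4]
opening: 0.0454
gripper_force: 0.0
```

Call:
{"fn": "send_rows", "kwargs": {
  "deltas": [
    [[0,0,0],0],
    [[0,0,0],0],
    [[0,0,0],0],
    [[0,0,0],0],
    [[0,0,0],0]
  ]
}}

```text
clock: 26.87
tool_pos: [0.5116, -0.3507, 0.0904]
orientation: [180.0, 0.0, 7.1]
force: [-0.2, -0.1, -0.2]
opening: 0.0614
gripper_force: 0.0
```

Call:
{"fn": "send_rows", "kwargs": {
  "deltas": [
    [[0,0,-0.02],0],
    [[0,0,-0.06],0],
    [[0,0,-0.1],0],
    [[0,0,-0.14],0],
    [[0,0,-0.15],0]
  ]
}}

```text
clock: 27.28
tool_pos: [0.5136, -0.3517, 0.2162]
orientation: [179.7, -0.4, 7.2]
force: [1.5, 0.0, 0.0]
opening: 0.0611
gripper_force: 0.0
```

Call:
{"fn": "send_rows", "kwargs": {
  "deltas": [
    [[0,0,0],0],
    [[0,0,0],0],
    [[0,0,0],0],
    [[0,0,0],0],
    [[0,0,0],0]
  ]
}}

```text
clock: 27.7
tool_pos: [0.5111, -0.3505, 0.209]
orientation: [-179.9, 0.1, 7.1]
force: [-0.1, -0.3, 0.5]
opening: 0.0613
gripper_force: 0.0
```

```bash
python3 -c "
from h import *
p=ctrl.snapshot('wrist');save(p,'w7',None,1.5)
print(proj(p,[[.5475,-.3056,.044],[.557,-.3827,.044],[.5525,-.344,.044]])*1.5)"
```

```text
[[294.90520872 208.73293766]
 [446.41941619 208.91046312]
 [370.42506899 208.29921206]]
```

View pics/w7.png

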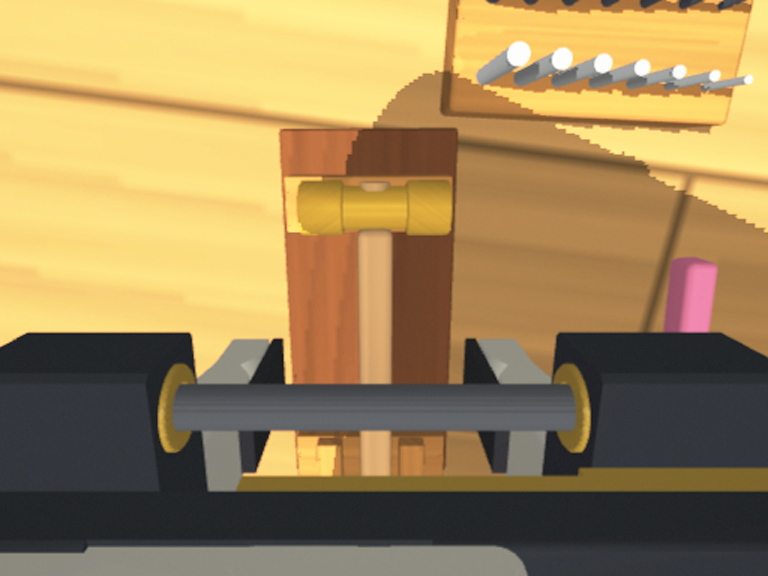

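The hammer lies on its rest, head at (375,207) against the original (370,208), and the handle is between the cheeks. Handing in.

```bash
python3 -c "
from h import *
print(ctrl.close_job())"
```

```text
the job is handed in; nothing more can be done
None
```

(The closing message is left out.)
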